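Seat the bushing plate and hold the guide pin through both bushings

TASK

Seat the loose bushing plate flat and square in the pocket on top of the two-cheek fixture, turned so that its hole stands over the hole of the bushing block below, and let go of it. Then take the guide pin out of its stand, thread it down through the plate's hole and on well into the bushing block, and finish while still holding it there by its handle, with a gap of about 1 cm left between the pin's collar and the plate's boss so that a clip can be slipped under. Leave the solder spool, mug and tape roll where they are.

Things in the scene. Friction and masses are not known exactly. Their poses are not given: they have to be found in the camera images.
- fixture: Fixed metal fixture: dark base plate 170 (x) x 100 (y) x 8 mm with two upright aluminium cheeks, one at each x end, and a square bushing block between them. Origin: centre of the base's underside, on the table; z up. Overall height 98 mm. It does not move but stands elsewhere and turned otherwise each time.
- pocket (a point): Centre of the pocket's floor on the fixture, 85 mm above the table; axes as the fixture's. The floor is the tops of the two cheeks (ledges 12 mm deep at each x end of the pocket, open between). Vertical lips 5 mm high with outward-leaning lead-ins above them (to 13 mm above the floor) enclose an opening of 124 (x) x 64 (y) mm, i.e. 2 mm clear of the plate on every side. The side lips stand only at the cheeks (x beyond 50 mm from the centre).
- lower_bushing (a point): Centre of the mouth of the lower hole, at the top of the 40 x 40 mm bushing block, 45 mm above the table, at fixture x = +30 mm, y = 0. Hole diameter 14 mm with a 3 mm chamfer, straight down, blind, 37 mm deep. With the plate seated and a gap of 10 mm under the collar, the pin's tip is 20 mm inside it.
- bushing_plate: Loose steel plate 120 (x) x 60 (y) x 10 mm, about 0.22 kg, lying flat on the table. Origin: centre of its underside; z up. It carries a square boss 38 x 38 x 12 mm at x = +30 mm with the hole through it, and an upright dark grip fin at x = -13 mm. The right way round in the pocket is with its x axis along the fixture's x axis (then its hole lies over the lower hole).
- fin (a point): Centre of the top of the plate's grip fin, 40 mm above the plate's underside. The fin is 44 mm long (plate x), 14 mm thick (plate y) and rises 30 mm above the plate; axes as the plate's.
- upper_bushing (a point): Centre of the mouth of the plate's hole, on top of its boss, 22 mm above the plate's underside, at plate x = +30 mm. Hole diameter 14 mm with a 3 mm chamfer, straight through the 22 mm.
- pin_stand: Fixed aluminium block 56 x 56 x 45 mm on an 80 x 80 x 6 mm foot in which the guide pin stands upright. Origin: centre of its underside, on the table. Its hole is 14 mm wide with its floor 10 mm above the table. Pin stand and plate may have changed sides.
- guide_pin: Loose steel guide pin, 137 mm long, about 0.11 kg, standing upright in the stand. Origin: centre of its tip (lower end); z runs along the pin to its handle. Shank 12 mm in diameter from 0 to 92 mm with a tapered tip (7 mm wide at the end, full at 5 mm); collar 26 mm in diameter from 92 to 97 mm; round handle 20 mm in diameter from 97 to 137 mm.
- pin_collar (a point): Centre of the underside of the guide pin's collar, on its axis, 92 mm from the tip.
- solder_spool: Bystander: spool of solder, 62 x 86 x 32 mm, origin at its underside.
- mug: Bystander: brown mug, 92 x 127 x 95 mm, origin at its underside.
- tape: Bystander: dark roll of tape lying flat, 58 x 56 x 19 mm, origin at its underside.
Not all that is in view belongs to the job. Of the things that look like the bushing_plate, the smallest one is meant. What is meant by the guide_pin is not pink, and is the larger of those in its own colour.

How it is judged:
By the outcome, as a careful person would: the job done as asked, in the order asked, and still so for the second after the job is handed in, while the arm keeps its last pose, push and grip.
It also fails if it takes over 66 s, if anything falls off the work surface, if the arm or the gripper's body presses on something with over 40 N, if the wrist force passes 120 N, or if a joint passes its speed limit or range.

ROBOT

A 6-joint arm with a two-finger parallel gripper is mounted at the origin on a cart in front of the work surface, level with it; the furniture and walls round the work are solid. World frame = base frame: x ahead of the robot, y to its left, z up, the work surface at z = 0. Lengths are in m, angles in degrees, forces in N, time in s.
With the tool pointing down it reaches from about 0.3 to 0.75 m from the base axis. Payload 8.5 kg.
Tool frame: the origin (TCP) lies on the centre line of the jaws, within the pads' length; the fingertips stand 17 mm ahead of it and the grasp point (between the pads) lies 2 mm behind it; z points along the fingers, y is the direction in which the jaws open and shut (so a half turn about z gives the same grasp; the last joint's range is limited). The gripper opens to 85 mm and grips with 20 to 120 N. Pads are 22 mm wide; open, the fingers measure 114 mm over their backs; the gripper's body (76 mm by 85 mm) begins 54 mm behind the grasp point. The pads swing forward as they close: fully open they stand 13 mm farther back than shut.
Start: joints at [59.456, 21.807, 74.336, -0, 83.858, -12.336], TCP at [0.172, 0.522, 0.248] pointing down, gripper open.
Joint ranges: [-178.18, 178.18], [-50.72, 133.34], [12.68, 142.11], [-81.47, 261.47], [9.98, 163.14], [-165.26, 165.26]. Speed limits (degrees/s): [136.94, 136.94, 180, 180, 180, 180].

INTERFACE

Orientations are given as a 3x3 rotation matrix whose columns are the frame's x, y, z axes.
In Python, from rig import env, imaging, close_job gives the robot as it stands.
- The arm moves only by the tool step_arm, never from a script. Its argument "steps" is one flat list of numbers, 7 for each row, row after row: the opening, from 0 (shut) to 1 (fully open), then the shift along the tool's x, y, z as a fraction of full scale, then the turn, a rotation vector about the tool's x, y, z as a fraction of full scale. A call has 1 to 10 rows; each row is the pose to reach, as a shift and turn from the pose commanded when the call began, along the tool's axes at that moment; what a row does not reach only later rows make up. Full scale, the value 1, is 0.3 m for a shift and 45 degrees for a turn. A row lasts 1/10 s, in which the tool goes at most 50 mm and 8.59 degrees, less where a joint would pass 70% of its speed; a pose out of reach is approached as far as the arm can. A call with a number of a shift or a turn outside -1 to 1 is refused whole. A call with a gripper value outside its range is refused whole. The fingers move at their own pace and stop on an object; "grip_force" is the grip in N (left out, the last holds). Time passes only in rows, so rows that repeat a pose let the fingers close. It gives the time, the measured TCP pose, the force and the opening at its end, in the units of the state.
- env.observe(): the state, without advancing time (a new reading comes with each control period).
- imaging.get_image(name): name is "scene" or "side" or "wrist"; returns (picture, depth): 480x640x3 uint8, blue, green, red; 480x640 float32, m along the optical axis (not along the pixel's ray), 0 where there is no reading.
- imaging.get_calibration(name): a dict with "camera_matrix" (3x3 intrinsics, pixels), "world_from_camera" (4x4, takes a point from camera to world coordinates). Camera axes: x right, y down, z forward; pixel columns grow to the right and rows downward; lengths in m; the calibration is good to about 2 mm. A picture is of the moment at which its call begins: read the wrist's pose just before it. get_calibration takes no time and is no camera call; for the wrist camera it gives the pose at the moment of the call.
- close_job(): hands the job in, once; it reports no verdict.
Trained networks look in the newest picture that a camera, given by its name, has taken for a name from the list of things; names that differ only in an ending like _2 or _b are one class to them, and where a whole thing is asked for, a point or a joint stands for the part that bears it (a point fixed in the world has none). Each returns a list of dicts, best first, with "score" (0 to 1); they miss things now and then, are a little off and sometimes report something else, mostly with a low value. They report only what shows in the picture. A call takes as long as a camera call. They do not tell look-alikes from the thing itself.
- imaging.spot_in(camera, target): "pixel" ([column, row] in pixels, amid what is visible of it).
- imaging.regions_of(camera, target): "mask" (480x640 bool, what is visible of it) and "pixel" ([column, row] in pixels, amid what is visible of it).
- imaging.pinpoint(camera, target): "pixel" ([column, row] in pixels: a listed point, or the origin of a listed thing).
The state is a dict: "time_s": time; "q": joint angles; "qvel": joint speeds; "joint_efforts": joint torques, N m; "position": TCP position; "tool_rot": TCP orientation; "ft_force": force on the tool from outside, world axes, zero at the start; "wrist_torque": the same for the moment, N m; "grip_width": finger opening in m.
Only numpy, scipy, OpenCV 4.12 (cv2) and the standard library are available. Lean on these libraries where they do the work, as an engineer would, in place of code of your own. Each camera call takes 0.05 s, during which the arm holds its last target.

## Working session

There is one attempt and no reset: what is moved stays moved. The work goes in short steps, Python scripts to look and compute and a tool call to move; the robot and the scene stay as the last step left them, time stands still between calls to the robot, and variables do not carry over. Pictures are saved under pics/ and viewed, and the job is handed in when it is done.

Besides the shell and the picture viewer there is one more tool, called after "Request:" as name(argument=value, ...) on one line, values as JSON. step_arm: Moves the arm, as the interface text tells. Shift numbers are shares of 0.3 m and turn numbers shares of 45 degrees, none past 1 either way. Its arguments: {"type":"object","properties":{"steps":{"type":"array","items":{"type":"number"}},"grip_force":{"type":"number"}},"required":["steps"]}

```bash
ls; mkdir -p pics; python3 - <<'E'
from rig import env, imaging
import cv2,pickle
s=env.observe(); print(s)
for n in ["scene","side","wrist"]:
    im,d=imaging.get_image(n); c=imaging.get_calibration(n)
    cv2.imwrite(f"pics/{n}0.png",im); pickle.dump((im,d,c),open(f"{n}0.pkl","wb")); print(n,c)
print(env.observe()["time_s"])
E
```

```text
pics
{'time_s': 0.0, 'q': array([ 5.94566249e+01,  2.18421642e+01,  7.43838795e+01, -3.08169075e-04,
        8.38585672e+01, -1.23359360e+01]), 'qvel': array([ 0.03599862,  0.05492302,  0.01151494, -0.08348038, -0.01443758,
       -0.07029999]), 'joint_efforts': array([ 1.69285533e-03, -4.48455441e+01, -2.31285596e+01, -3.17928391e-05,
        4.68548475e-03,  3.90016442e-05]), 'position': array([0.17172037, 0.5222293 , 0.24770591]), 'tool_rot': array([[-9.49931556e-01,  3.12457169e-01, -7.45858003e-04],
       [ 3.12457905e-01,  9.49930752e-01, -1.27454947e-03],
       [ 3.10271333e-04, -1.44378399e-03, -9.99998910e-01]]), 'ft_force': array([-0.63508241,  1.00316478,  0.63883001]), 'wrist_torque': array([-0.05188234, -0.02950151,  0.05317887]), 'grip_width': 0.0851130643072136}
scene {'camera_matrix': array([[457.60150951,   0.        , 326.92276659],
       [  0.        , 457.60150951, 243.57966048],
       [  0.        ,   0.        ,   1.        ]]), 'world_from_camera': array([[ 0.78068042, -0.4349795 ,  0.44869914,  0.05895723],
       [-0.62462997, -0.56539054,  0.53867518, -0
[... 427 characters left out ...]
2,  0.75166843, -0.87261576],
       [ 0.01926448, -0.91871177, -0.39445858,  0.53139456],
       [ 0.        ,  0.        ,  0.        ,  1.        ]])}
wrist {'camera_matrix': array([[409.08725802,   0.        , 320.20102331],
       [  0.        , 409.08725802, 236.83448141],
       [  0.        ,   0.        ,   1.        ]]), 'world_from_camera': array([[ 3.11964343e-01,  9.11972056e-01,  2.66430511e-01,
         1.03375565e-01],
       [ 9.50093797e-01, -2.99493819e-01, -8.73225548e-02,
         5.45259720e-01],
       [ 1.58561446e-04,  2.80375499e-01, -9.59890387e-01,
         3.73437259e-01],
       [ 0.00000000e+00,  0.00000000e+00,  0.00000000e+00,
         1.00000000e+00]])}
0.15
```

View pics/scene0.png

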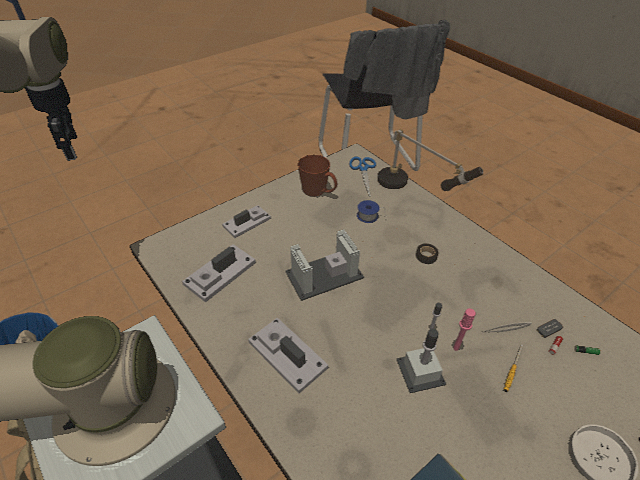

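View pics/side0.png

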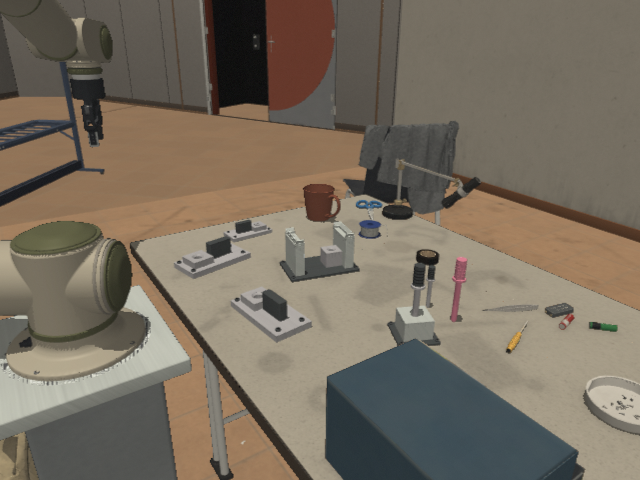

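View pics/wrist0.png

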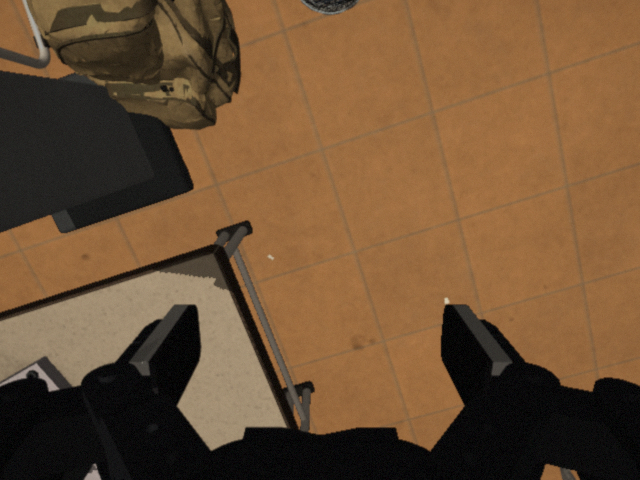

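Plates in the scene image: A (247,220), B (219,272), C (288,352). Pins: grey in the stand (431,345), grey behind it (436,315), pink (465,330). Next I measure their sizes from depth.

```bash
cat > h.py <<'E'
import numpy as np,cv2,pickle
def cloud(d,c):
    K=c["camera_matrix"];T=c["world_from_camera"]
    v,u=np.mgrid[0:480,0:640]
    p=np.stack([(u-K[0,2])*d/K[0,0],(v-K[1,2])*d/K[1,1],d],-1)
    return p@T[:3,:3].T+T[:3,3]
def px(c,P):
    T=np.linalg.inv(c["world_from_camera"]);q=T[:3,:3]@np.asarray(P,float)+T[:3,3];k=c["camera_matrix"]@q
    return k[:2]/k[2]
def atz(c,uv,z):
    K=c["camera_matrix"];T=c["world_from_camera"]
    r=T[:3,:3]@np.array([(uv[0]-K[0,2])/K[0,0],(uv[1]-K[1,2])/K[1,1],1]);o=T[:3,3]
    return o+r*(z-o[2])/r[2]
E
python3 - <<'E'
from h import *
from rig import imaging
im,d,c=pickle.load(open("scene0.pkl","rb"))
P=cloud(d,c)
# table plane check
m=(d>0)&(abs(P[...,2])<0.01)
print("table z median",np.median(P[m][:,2]))
ims,ds,cs=pickle.load(open("side0.pkl","rb"));Ps=cloud(ds,cs);m=(ds>0)&(abs(Ps[...,2])<0.015);print(np.median(Ps[m][:,2]))
for n in ["bushing_plate","guide_pin","fixture","pin_stand"]:
  for cam,PP,cc in (("scene",P,c),("side",Ps,cs)):
    for r in imaging.regions_of(cam,n):
        mk=r["mask"]&(PP[...,2]>0.004)&(PP[...,2]<.3)
        q=PP[mk]
        if len(q)<10: continue
        rect=cv2.minAreaRect((q[:,:2]*1000).astype(np.float32))
        print(cam,n,round(r["score"],2),np.round(r["pixel"]),len(q),"rect",np.round(rect[0]),np.round(rect[1]),round(rect[2]),"z",np.round(np.percentile(q[:,2],[2,50,98])*1000))
from rig import env;print(env.observe()["time_s"])
cv2.imwrite("pics/platesA.png",cv2.resize(im[190:400,170:340],None,fx=2.8,fy=2.8,interpolation=cv2.INTER_CUBIC))
cv2.imwrite("pics/pins.png",cv2.resize(im[290:400,380:490],None,fx=5,fy=5,interpolation=cv2.INTER_CUBIC))
E
```

```text
table z median 0.00010617625510178641
0.0015015577399992708
scene bushing_plate 0.63 [243. 221.] 724 rect [478. 293.] [121.  65.] 3 z [ 6. 12. 41.]
scene bushing_plate 0.63 [288. 354.] 2790 rect [ 328. -116.] [ 84. 166.] 6 z [ 7. 15. 56.]
scene bushing_plate 0.55 [220. 274.] 1867 rect [329. 175.] [166.  88.] 12 z [ 6. 16. 56.]
scene bushing_plate 0.45 [368. 210.] 355 rect [765. 110.] [63. 61.] 25 z [ 5. 31. 35.]
side bushing_plate 0.67 [210. 258.] 1583 rect [338. 203.] [199. 150.] 13 z [ 5. 18. 56.]
side bushing_plate 0.6 [250. 232.] 594 rect [439. 271.] [196. 108.] 28 z [ 5. 13. 41.]
side bushing_plate 0.59 [271. 312.] 2332 rect [ 328. -118.] [ 85. 168.] 6 z [ 6. 16. 56.]
side bushing_plate 0.24 [318. 203.] 1055 rect [710. 282.] [122.  92.] 76 z [ 8. 66. 95.]
scene guide_pin 0.91 [464. 323.] 350 rect [ 621. -330.] [20. 23.] 20 z [ 11. 103. 139.]
scene guide_pin 0.83 [430. 342.] 330 rect [ 528. -316.] [40. 23.] 39 z [ 47. 119. 149.]
scene guide_pin 0.58 [434. 312.] 133 rect [ 617. -264.] [15. 14.] 71 z [15. 69. 95.]
side guide_pin 0.65 [460. 282.] 500 rect [ 622. -332.] [22. 23.] 29 z [ 16.  98. 139.]
side guide_pin 0.54 [431. 279.] 201 rect [ 617. -265.] [16. 14.] 46 z [12. 68. 96.]
scene fixture 0.75 [245. 222.] 742 rect [479. 293.] [121.  65.] 3 z [ 6. 12. 41.]
side fixture 0.9 [325. 261.] 2613 rect [528.   9.] [103. 170.] 78 z [ 6. 36. 97.]
scene pin_stand 0.81 [423. 368.] 1372 rect [ 523. -320.] [80. 80.] 65 z [ 5. 36. 48.]
side pin_stand 0.56 [410. 327.] 1389 rect [ 461. -399.] [265.  93.] 51 z [ 6. 32. 48.]
0.55
```

View pics/platesA.png

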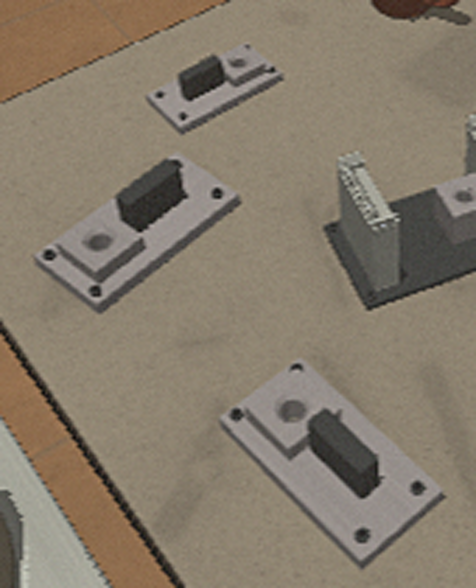

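View pics/pins.png

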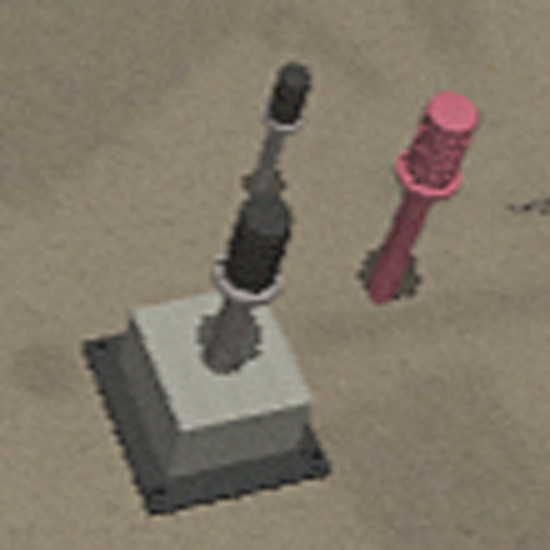

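Plate A (scene (247,220)) measures about 121 x 65 mm with its fin top at 41 mm. B and C are both about 166 x 85 mm, so A is the plate meant. The grey pin in the stand at (431,345) is thicker and larger than the loose grey one at (436,315), whose top is only 96 mm up, so it is the guide pin. The crops confirm both choices. Next: accurate poses.

```bash
cat >> h.py <<'E'
def rect(q):
    r=cv2.minAreaRect((q[:,:2]*1000).astype(np.float32)); b=cv2.boxPoints(r)
    e=[b[1]-b[0],b[2]-b[1]]; L=max(e,key=np.linalg.norm)
    return np.round(r[0],1),np.round(sorted(r[1]),1),round(np.degrees(np.arctan2(L[1],L[0])),1)
def near(P,x,y,r,z0,z1):
    return P[(np.hypot(P[...,0]-x,P[...,1]-y)<r)&(P[...,2]>z0)&(P[...,2]<z1)]
E
python3 - <<'E'
from h import *
for n in("scene","side"):
    im,d,c=pickle.load(open(n+"0.pkl","rb"));d=np.where(d>0,d,np.nan);P=cloud(d,c)
    print(n)
    q=near(P,.478,.293,.085,.006,.0135);print("plate top",len(q),rect(q),np.median(q[:,2]))
    q=near(P,.478,.293,.085,.037,.045);print("fin top",len(q),rect(q),q.mean(0))
    q=near(P,.478,.293,.085,.018,.026);print("boss",len(q),rect(q),q.mean(0))
    q=near(P,.528,.009,.12,.004,.011);print("fix base",len(q),rect(q),q.mean(0))
    q=near(P,.528,.009,.12,.075,.11);print("fix tops",len(q),rect(q))
    q=near(P,.528,.009,.12,.04,.05);print("block",len(q),rect(q))
    q=near(P,.523,-.32,.06,.039,.05);print("stand top",len(q),rect(q))
    q=near(P,.523,-.32,.08,.141,.16);print("pin top",len(q),q.mean(0) if len(q) else 0)
E
```

```text
scene
plate top 400 (array([478.7, 293.4]), array([ 65.3, 121.2]), np.float32(2.6)) 0.010029814497251488
fin top 67 (array([465.8, 292.6]), array([16.1, 44. ]), np.float32(2.1)) [0.46452824 0.2917385  0.03970729]
boss 151 (array([486.2, 293.6]), array([40.8, 85.5]), np.float32(4.1)) [0.49965238 0.29197611 0.0217259 ]
fix base 1074 (array([535.8,  11.6]), array([188.1, 204.1]), np.float32(-7.8)) [0.51310675 0.00098767 0.00782613]
fix tops 680 (array([529.8,  11.8]), array([ 84.5, 145.6]), np.float32(-13.5))
block 316 (array([527.5,   9.6]), array([ 77.9, 142.4]), np.float32(-13.2))
stand top 639 (array([ 523.6, -319.8]), array([57.8, 58.4]), np.float32(66.2))
pin top 93 [ 0.52172061 -0.32042091  0.14628264]
side
plate top 268 (array([479.1, 292.8]), array([ 71.2, 123. ]), np.float32(1.1)) 0.010854955882604878
fin top 47 (array([465.4, 291. ]), array([20.5, 42.6]), np.float32(1.6)) [0.46497919 0.28876556 0.04012954]
boss 136 (array([486.4, 295.8]), array([45.1, 84.3]), np.float32(-4.7)) [0.49346738 0.28746235 0.02202849]
fix base 780 (array([535.6, -17.4]), array([151.2, 196.8]), np.float32(-11.8)) [ 0.51280886 -0.00652493  0.00870508]
fix tops 554 (array([529. ,   9.1]), array([ 85.6, 145.3]), np.float32(-12.9))
block 301 (array([527.7,   7.4]), array([ 84.6, 143.3]), np.float32(-12.4))
stand top 569 (array([ 522.9, -321.9]), array([58.8, 60.1]), np.float32(64.3))
pin top 84 [ 0.52042507 -0.32428645  0.14649688]
```

```bash
cat >> h.py <<'E'
from scipy.spatial.transform import Rotation as R
def down(phi):
    a=np.radians(phi);x=np.array([np.cos(a),np.sin(a),0]);z=np.array([0,0,-1.]);return np.stack([x,np.cross(z,x),z],1)
def go(s,p,phi):
    Rm=np.array(s["tool_rot"]);sh=Rm.T@(np.array(p)-s["position"])/.3
    rv=R.from_matrix(Rm.T@down(phi)).as_rotvec(degrees=True)/45
    print("t",round(s["time_s"],2),"shift",np.round(sh,4),"turn",np.round(rv,4))
E
python3 - <<'E'
from h import *
from rig import env
go(env.observe(),[.435,.292,.20],182.3)
E
```

```text
t 0.55 shift [-1.0733 -0.4556  0.161 ] turn [-0.000e+00 -1.000e-04 -4.557e-01]
```

Request:
step_arm(steps=[0.6,-0.95,-0.4,0.16,0,0,-0.456,0.6,-0.95,-0.4,0.16,0,0,-0.456,0.6,-0.95,-0.4,0.16,0,0,-0.456,0.6,-0.95,-0.4,0.16,0,0,-0.456,0.6,-0.95,-0.4,0.16,0,0,-0.456,0.6,-0.95,-0.4,0.16,0,0,-0.456,0.6,-0.95,-0.4,0.16,0,0,-0.456,0.6,-0.95,-0.4,0.16,0,0,-0.456,0.6,-0.95,-0.4,0.16,0,0,-0.456])

```text
time_s: 1.45
position: [0.4049, 0.3194, 0.2003]
tool_rot: [[-0.999, -0.039, -0.0], [-0.039, 0.999, 0.0], [0.0, 0.0, -1.0]]
ft_force: [-0.1, -0.3, 0.2]
grip_width: 0.051
```

```bash
cat >> h.py <<'E'
def grab(n,tag):
    from rig import imaging
    c=imaging.get_calibration(n);im,d=imaging.get_image(n)
    pickle.dump((im,d,c),open(f"{tag}.pkl","wb"));cv2.imwrite(f"pics/{tag}.png",im)
    return im,cloud(np.where(d>0,d,np.nan),c),c
E
python3 - <<'E'
from h import *
im,P,c=grab("wrist","w1")
q=near(P,.478,.293,.085,.006,.0135);print("plate top",len(q),rect(q),np.median(q[:,2]))
q=near(P,.478,.293,.085,.037,.045);print("fin top",len(q),rect(q),q.mean(0))
q=near(P,.478,.293,.085,.018,.026);print("boss",len(q),rect(q),q.mean(0))
q=near(P,.478,.293,.085,-.006,.004);print("table",np.median(q[:,2]))
E
```

```text
plate top 6382 (array([478.8, 295.5]), array([ 60.2, 121.2]), np.float32(3.0)) 0.009980370535329852
fin top 975 (array([465.2, 294.9]), array([14. , 44.3]), np.float32(2.9)) [0.4642599  0.29500889 0.03975144]
boss 1689 (array([485.4, 296. ]), array([38.2, 84.6]), np.float32(2.6)) [0.50587676 0.29738312 0.02174108]
table -0.00019300270924130225
```

View pics/w1.png

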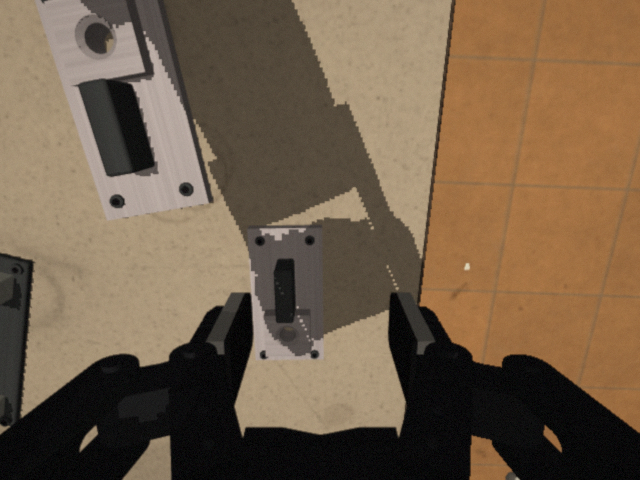

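```bash
python3 - <<'E'
from h import *
from rig import env
s=env.observe();go(s,[.4655,.2943,.10],182.9);go(s,[.4655,.2943,.033],182.9)
E
```

```text
t 1.5 shift [-0.1998 -0.0938  0.3351] turn [ 0.0003 -0.0001 -0.0124]
t 1.5 shift [-0.1998 -0.0938  0.5584] turn [ 0.0003 -0.0001 -0.0124]
```

Request:
step_arm(steps=[0.6,-0.2,-0.094,0.335,0,0,-0.0124,0.6,-0.2,-0.094,0.335,0,0,-0.0124,0.6,-0.2,-0.094,0.335,0,0,-0.0124,0.6,-0.2,-0.094,0.4,0,0,-0.0124,0.6,-0.2,-0.094,0.46,0,0,-0.0124,0.6,-0.2,-0.094,0.51,0,0,-0.0124,0.6,-0.2,-0.094,0.54,0,0,-0.0124,0.6,-0.2,-0.094,0.558,0,0,-0.0124,0.6,-0.2,-0.094,0.558,0,0,-0.0124], grip_force=30)

```text
time_s: 2.4
position: [0.4658, 0.2942, 0.0328]
tool_rot: [[-0.999, -0.051, -0.0], [-0.051, 0.999, -0.0], [0.0, -0.0, -1.0]]
ft_force: [-0.0, 0.0, -0.5]
grip_width: 0.0514
```

```bash
python3 - <<'E'
from h import *
from rig import env
im,P,c=grab("wrist","w2")
s=env.observe();go(s,[.4655,.2943,.033],182.9)
E
```

```text
t 2.45 shift [0.0019 0.0009 0.0009] turn [0.0002 0.0005 0.0001]
```

View pics/w2.png

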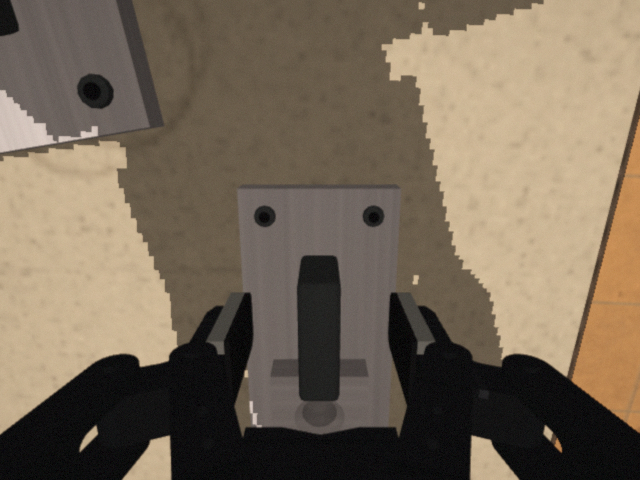

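The fin (320,330) is centred between the jaws and the plate is square to the tool. I'll close on it.

Request:
step_arm(steps=[0.1,0,0,0,0,0,0,0.05,0,0,0,0,0,0,0,0,0,0,0,0,0,0,0,0,0,0,0,0,0,0,0,0,0,0,0,0,0,0,0,0,0,0], grip_force=70)

```text
time_s: 3.05
position: [0.4664, 0.2937, 0.0336]
tool_rot: [[-0.999, -0.05, 0.001], [-0.05, 0.999, 0.0], [-0.001, 0.0, -1.0]]
ft_force: [-0.5, 0.4, 6.1]
grip_width: 0.0125
```

```bash
python3 - <<'E'
from h import *
from rig import env
s=env.observe();go(s,[.618,-.009,.30],166.8);print(s["q"].round(1))
E
```

```text
t 3.05 shift [-0.4551 -1.0327 -0.8878] turn [0.0006 0.0013 0.357 ]
[ 19.9  36.   90.2  -0.   53.7 -73. ]
```

Request:
step_arm(steps=[0,0,0,-0.05,0,0,0,0,0,0,-0.15,0,0,0,0,0,0,-0.3,0,0,0,0,0,-0.1,-0.45,0,0,0,0,-0.1,-0.25,-0.6,0,0,0.08,0,-0.2,-0.38,-0.7,0,0,0.16,0,-0.25,-0.51,-0.8,0,0,0.24,0,-0.3,-0.64,-0.88,0,0,0.3,0,-0.36,-0.77,-0.88,0,0,0.357,0,-0.42,-0.9,-0.88,0,0,0.357])

```text
time_s: 4.05
position: [0.6001, 0.0403, 0.2977]
tool_rot: [[-0.973, 0.229, 0.003], [0.229, 0.973, -0.0], [-0.003, 0.0, -1.0]]
ft_force: [0.1, 0.5, -2.1]
grip_width: 0.0127
```

```bash
python3 - <<'E'
from h import *
from rig import env
s=env.observe();go(s,[.618,-.009,.30],166.8);print(s["q"].round(1))
E
```

```text
t 4.05 shift [-0.0957 -0.1461 -0.0076] turn [ 0.0005  0.0032 -0.001 ]
[ -7.4  25.6  60.2   0.   94.1 -84.2]
```

Request:
step_arm(steps=[0,-0.096,-0.146,0,0,0,0,0,-0.096,-0.146,0,0,0,0,0,-0.096,-0.146,0,0,0,0,0,-0.096,-0.146,0,0,0,0])

```text
time_s: 4.45
position: [0.6172, -0.0064, 0.2958]
tool_rot: [[-0.974, 0.228, -0.001], [0.228, 0.974, 0.0], [0.001, 0.0, -1.0]]
ft_force: [0.1, 0.9, -0.4]
grip_width: 0.0123
```

```bash
python3 - <<'E'
from h import *
from rig import env
s=env.observe()
im,P,c=grab("wrist","w3");print(s["position"],s["ft_force"])
q=near(P,.53,.012,.12,.004,.011);print("base",len(q),rect(q))
q=near(P,.53,.012,.12,.075,.11);print("tops",len(q),rect(q))
q=near(P,.53,.012,.12,.04,.05);print("block",len(q),rect(q))
q=near(P,.62,0,.12,.15,.4);
g=near(P,.53,.012,.12,.0836,.0865);print("floor",len(g),rect(g))
E
```

```text
[ 0.61715725 -0.00644788  0.29577974] [ 0.05126281  0.88209517 -0.40826509]
base 10053 (array([524.7,  14.5]), array([100.2, 129.3]), np.float32(-13.1))
tops 5186 (array([531.1,  12.9]), array([ 80.2, 131.2]), np.float32(-13.1))
block 2143 (array([528.9,  13.2]), array([ 79. , 100.6]), np.float32(-13.3))
floor 2655 (array([529.2,  14.8]), array([ 75.9, 124.5]), np.float32(-13.2))
```

View pics/w3.png

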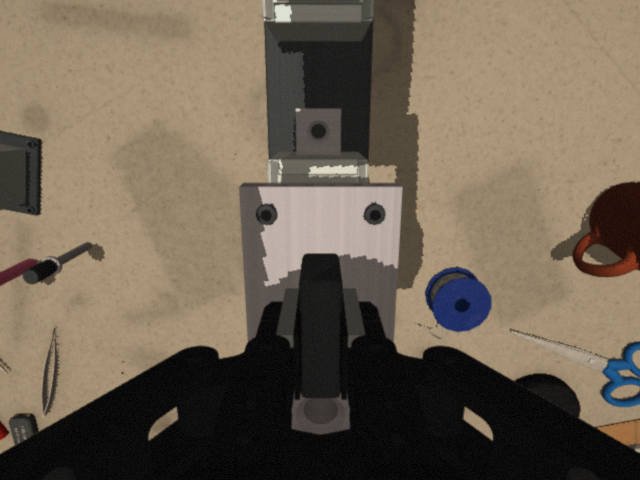

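```bash
python3 - <<'E'
from h import *
im,d,c=pickle.load(open("w3.pkl","rb"));P=cloud(np.where(d>0,d,np.nan),c)
import math
a=math.radians(-13.1);ux=np.array([math.cos(a),math.sin(a)]);uy=np.array([-ux[1],ux[0]])
M=P[100:160,290:348].reshape(-1,3);q=M[(M[:,2]>.042)&(M[:,2]<.048)];b=rect(q);print("block",len(q),b,np.median(q[:,2]));print(" centre from block",b[0]-30*ux)
M=P[:, :].reshape(-1,3);q=M[(M[:,2]>.005)&(M[:,2]<.011)&(np.hypot(M[:,0]-.53,M[:,1]-.012)<.1)];
lat=(q[:,:2]-[.53,.012])@uy*1000; lon=(q[:,:2]-[.53,.012])@ux*1000
mid=abs(lon+20)<30;print("base lat edges",np.percentile(lat[mid],[.5,99.5]))
q=M[(M[:,2]>.08)&(M[:,2]<.1)&(np.hypot(M[:,0]-.53,M[:,1]-.012)<.1)]
lat=(q[:,:2]-[.53,.012])@uy*1000; lon=(q[:,:2]-[.53,.012])@ux*1000
for nm,k in(("neg",lon<0),("pos",lon>0)): print(nm,k.sum(),np.percentile(lon[k],[.5,99.5]),np.percentile(lat[k],[.5,99.5]))
# floor inner edges
q2=M[(M[:,2]>.0835)&(M[:,2]<.0865)&(np.hypot(M[:,0]-.53,M[:,1]-.012)<.1)]
lat=(q2[:,:2]-[.53,.012])@uy*1000; lon=(q2[:,:2]-[.53,.012])@ux*1000
for nm,k in(("neg",lon<0),("pos",lon>0)): print("floor",nm,k.sum(),np.percentile(lon[k],[1,5,95,99]),np.percentile(lat[k],[1,99]))
# plate in hand, tool frame
T0=np.array([.61716,-.00645,.29578]);Rt=down(166.8);t=(M-T0)@Rt*1000
q=t[(t[:,2]>10)&(t[:,2]<40)&(abs(t[:,0])<70)&(abs(t[:,1])<40)&(t[:,0]>22)]
print("plate",len(q),"x max",np.percentile(q[:,0],[99,99.8]),"y",np.percentile(q[:,1],[.3,99.7]),"z at x bins",[(x,round(np.median(q[abs(q[:,0]-x)<3,2]),1)) for x in(26,32,38,44)],
 "z by y",[round(np.median(q[abs(q[:,1]-y)<4,2]),1) for y in(-24,-12,12,24)])
b=rect(q[(q[:,2]>21)&(q[:,2]<28)]/1000);print(b)
E
```

```text
block 1882 (array([558.5,   6.7]), array([40. , 51.8]), np.float32(76.8)) 0.04479172512540347
 centre from block [529.28072098  13.49953922]
base lat edges [-48.21409298  50.56196971]
neg 2650 [-64.53222958 -50.91942283] [-38.44995378  40.41681569]
pos 2406 [48.72353728 65.98351308] [-38.43526906  40.4405957 ]
floor neg 1559 [-63.38945826 -63.02448312 -51.62995693 -51.11004604] [-30.62479798  32.98384809]
floor pos 1142 [49.30698478 49.41135743 60.57571577 60.74731415] [-30.79979996  32.57392981]
plate 11734 x max [48.0360926  48.12846771] y [-29.13955469  30.50458906] z at x bins [(26, np.float64(23.6)), (32, np.float64(23.6)), (38, np.float64(23.4)), (44, np.float64(23.6))] z by y [np.float64(23.6), np.float64(23.7), np.float64(23.7), np.float64(23.5)]
(array([35.1,  0.7]), array([26.2, 60.5]), np.float32(90.0))
```

```bash
python3 - <<'E'
from h import *
from rig import env
s=env.observe();go(s,[.5176,.0152,.142],166.85)
E
```

```text
t 4.5 shift [ 0.339  -0.0063  0.5136] turn [ 0.0002 -0.0004  0.0008]
```

Request:
step_arm(steps=[0,0.13,-0.002,0.05,0,0,0,0,0.25,-0.004,0.15,0,0,0,0,0.339,-0.006,0.25,0,0,0.001,0,0.339,-0.006,0.36,0,0,0.001,0,0.339,-0.006,0.44,0,0,0.001,0,0.339,-0.006,0.49,0,0,0.001,0,0.339,-0.006,0.51,0,0,0.001,0,0.339,-0.006,0.51,0,0,0.001,0,0.339,-0.006,0.51,0,0,0.001])

```text
time_s: 5.4
position: [0.5185, 0.0145, 0.1439]
tool_rot: [[-0.974, 0.228, 0.002], [0.228, 0.974, -0.0], [-0.002, 0.0, -1.0]]
ft_force: [-0.2, 0.4, -0.9]
grip_width: 0.0125
```

```bash
python3 - <<'E'
from h import *
from rig import env
s=env.observe();print(s["position"],s["ft_force"]);go(s,[.5176,.0152,.1186],166.85)
im,P,c=grab("scene","s1");i2,P2,c2=grab("side","d1")
cv2.imwrite("pics/x1.png",np.hstack([cv2.resize(im[190:310,260:390],(400,369)),cv2.resize(i2[180:290,260:380],(400,369))]))
E
```

```text
[0.51845918 0.01451479 0.1438586 ] [-0.21129463  0.37727046 -0.93041716]
t 5.4 shift [0.0034 0.0016 0.0842] turn [ 0.     0.002 -0.001]
```

View pics/x1.png

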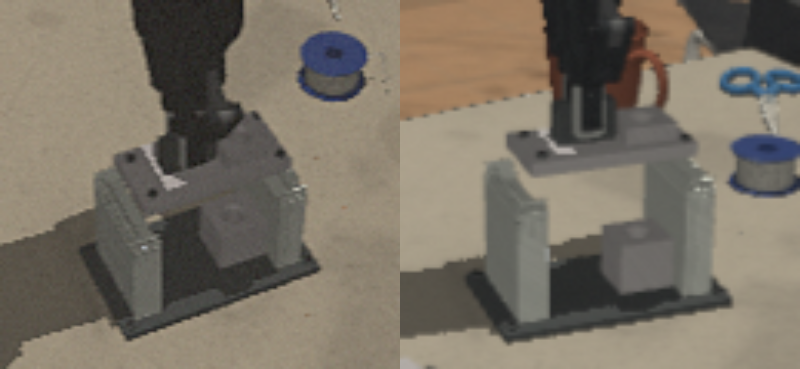

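The plate is over the pocket with its boss above the block. I'll lower it gently.

Request:
step_arm(steps=[0,0.0034,0.0016,0.02,0,0.002,0,0,0.0034,0.0016,0.04,0,0.002,0,0,0.0034,0.0016,0.055,0,0.002,0,0,0.0034,0.0016,0.065,0,0.002,0,0,0.0034,0.0016,0.075,0,0.002,0,0,0.0034,0.0016,0.08,0,0.002,0,0,0.0034,0.0016,0.08,0,0.002,0])

```text
time_s: 6.2
position: [0.5173, 0.0148, 0.1189]
tool_rot: [[-0.973, 0.229, -0.001], [0.229, 0.973, 0.0], [0.001, -0.0, -1.0]]
ft_force: [-0.1, 0.3, -2.5]
grip_width: 0.0126
```

Request:
step_arm(steps=[0,0,0,0.003,0,0,0,0,0,0,0.005,0,0,0])

```text
time_s: 6.4
position: [0.5174, 0.0148, 0.1186]
tool_rot: [[-0.973, 0.229, -0.0], [0.229, 0.973, -0.0], [0.0, -0.0, -1.0]]
ft_force: [-5.6, 0.6, 14.2]
grip_width: 0.0128
```

Contact at the expected height (14 N), so I release and then check the seat.

Request:
step_arm(steps=[0.6,0,0,0,0,0,0,0.6,0,0,0,0,0,0,0.6,0,0,0,0,0,0,0.6,0,0,-0.05,0,0,0,0.6,0,0,-0.15,0,0,0,0.6,-0.1,0,-0.3,0,0,0,0.6,-0.2,0,-0.4,0,0,0,0.6,-0.25,0,-0.4,0,0,0,0.6,-0.25,0,-0.4,0,0,0,0.6,-0.25,0,-0.4,0,0,0])

```text
time_s: 7.4
position: [0.5897, -0.0022, 0.2363]
tool_rot: [[-0.973, 0.229, -0.004], [0.229, 0.973, 0.001], [0.004, -0.0, -1.0]]
ft_force: [-0.0, 0.1, 0.2]
grip_width: 0.0514
```

```bash
python3 - <<'E'
from h import *
from rig import env
s=env.observe();print(s["position"],s["ft_force"])
im,P,c=grab("wrist","w4")
M=P.reshape(-1,3);C=np.array([.5294,.0132]);a=np.radians(-13.1);ux=np.array([np.cos(a),np.sin(a)]);uy=np.array([-ux[1],ux[0]])
ok=np.isfinite(M[:,2])&(np.hypot(*(M[:,:2]-C).T)<.1);M=M[ok]
lon=(M[:,:2]-C)@ux*1000;lat=(M[:,:2]-C)@uy*1000;z=M[:,2]*1000
k=(z>91)&(z<99)&(abs(lat)<33)&(abs(lon)<63);A=np.c_[lon[k],lat[k],np.ones(k.sum())]
k2=k&(abs(lon)<57)&(abs(lat)<27);A=np.c_[lon[k2],lat[k2],np.ones(k2.sum())];co,*_=np.linalg.lstsq(A,z[k2],rcond=None);print("plate plane slope mm/100mm",co[:2]*100,"z0",co[2],k2.sum())
q=M[(abs(z-95)<1.8)&(abs(lat)<33)&(abs(lon)<47)];print("plate mid",rect(q))
k=(abs(z-107)<2)&(lon>5);print("boss",rect(M[k]),"lon/lat c", [np.mean(np.percentile(v[k],[1,99])) for v in(lon,lat)])
k=(abs(z-125)<2);print("fin",rect(M[k]),[np.mean(np.percentile(v[k],[1,99])) for v in(lon,lat)])
E
```

```text
[ 0.58970072 -0.0022082   0.23631517] [-0.03099649  0.0949724   0.24088564]
plate plane slope mm/100mm [0.13801455 0.1656468 ] z0 95.04316973789162 10083
plate mid (array([529.3,  13. ]), array([60.2, 94. ]), np.float32(-13.1))
boss (array([558.8,   6. ]), array([38. , 38.2]), np.float32(-13.3)) lon/lat c [np.float64(30.100712862142665), np.float64(-0.3400001660954164)]
fin (array([516.8,  15.8]), array([13.9, 43.3]), np.float32(-12.8)) [np.float64(-13.071748631625056), np.float64(-0.2653673081113199)]
```

View pics/w4.png

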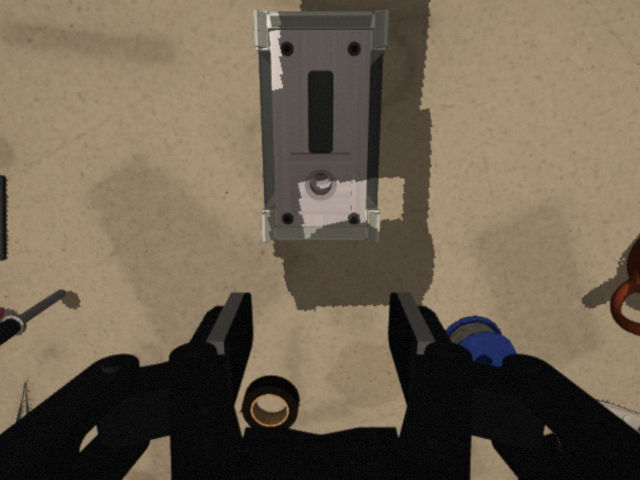

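```bash
python3 - <<'E'
from h import *
from rig import env
s=env.observe();go(s,[.590,-.337,.26],166.85)
E
```

```text
t 7.45 shift [-0.257  -1.0863 -0.0796] turn [-0.0001 -0.005  -0.0018]
```

Request:
step_arm(steps=[0.6,-0.1,-0.3,-0.08,0,0,0,0.6,-0.25,-0.98,-0.08,0,-0.005,-0.002,0.6,-0.25,-0.98,-0.08,0,-0.005,-0.002,0.6,-0.25,-0.98,-0.08,0,-0.005,-0.002,0.6,-0.25,-0.98,-0.08,0,-0.005,-0.002,0.6,-0.25,-0.98,-0.08,0,-0.005,-0.002,0.6,-0.25,-0.98,-0.08,0,-0.005,-0.002,0.6,-0.25,-0.98,-0.08,0,-0.005,-0.002,0.6,-0.25,-0.98,-0.08,0,-0.005,-0.002])

```text
time_s: 8.35
position: [0.596, -0.3043, 0.261]
tool_rot: [[-0.974, 0.227, 0.002], [0.227, 0.974, 0.0], [-0.001, 0.001, -1.0]]
ft_force: [-0.0, -0.2, -0.2]
grip_width: 0.0512
```

```bash
python3 - <<'E'
from h import *
from rig import env
s=env.observe();print(s["position"],s["q"].round(1))
im,P,c=grab("wrist","w5")
q=near(P,.523,-.32,.04,.143,.155);print("pin top",len(q),q.mean(0),rect(q))
q=near(P,.523,-.32,.04,.107,.16);print("pin handle",len(q),rect(q))
q=near(P,.523,-.32,.05,.042,.048);print("stand",len(q),rect(q))
E
```

```text
[ 0.59596692 -0.30427767  0.26104865] [-3.720e+01  3.400e+01  5.130e+01  1.000e-01  9.470e+01 -1.141e+02]
pin top 976 [ 0.52259666 -0.31835359  0.14672988] (array([ 522.7, -318.5]), array([18.6, 19.5]), np.float32(77.4))
pin handle 1237 (array([ 523.3, -317.1]), array([22.5, 23.6]), np.float32(-40.9))
stand 3631 (array([ 522.7, -318.6]), array([56.2, 56.2]), np.float32(65.2))
```

View pics/w5.png

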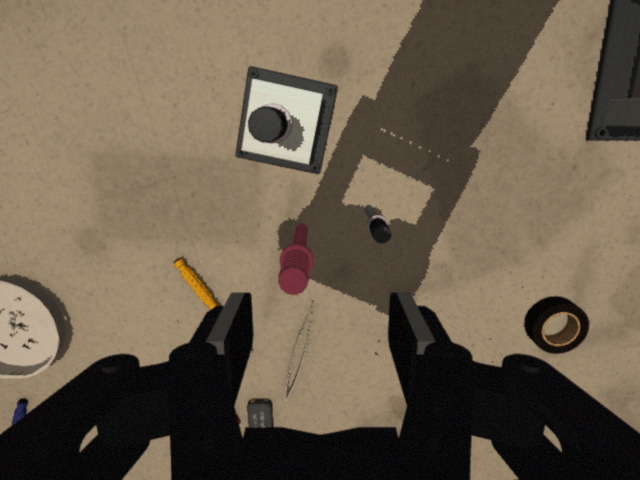

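```bash
python3 - <<'E'
from h import *
from rig import env
s=env.observe();go(s,[.5225,-.3190,.20],166.85);go(s,[.5225,-.3190,.129],166.85)
E
```

```text
t 8.4 shift [ 0.2282 -0.1045  0.2039] turn [0.0006 0.0024 0.0022]
t 8.4 shift [ 0.2287 -0.1046  0.4406] turn [0.0006 0.0024 0.0022]
```

Request:
step_arm(steps=[0.6,0.12,-0.06,0.08,0,0,0,0.6,0.2287,-0.1046,0.18,0,0.002,0.002,0.6,0.2287,-0.1046,0.2,0,0.002,0.002,0.6,0.2287,-0.1046,0.28,0,0.002,0.002,0.6,0.2287,-0.1046,0.36,0,0.002,0.002,0.6,0.2287,-0.1046,0.42,0,0.002,0.002,0.6,0.2287,-0.1046,0.44,0,0.002,0.002,0.6,0.2287,-0.1046,0.44,0,0.002,0.002])

```text
time_s: 9.2
position: [0.523, -0.3199, 0.1291]
tool_rot: [[-0.974, 0.228, 0.001], [0.228, 0.974, 0.0], [-0.001, 0.0, -1.0]]
ft_force: [0.2, -0.4, -1.0]
grip_width: 0.0515
```

```bash
python3 - <<'E'
from h import *
from rig import env
s=env.observe();go(s,[.5225,-.3190,.129],166.85)
im,P,c=grab("wrist","w6")
q=near(P,.5225,-.319,.02,.143,.155);print("pin top",len(q),rect(q))
E
```

```text
t 9.2 shift [0.0024 0.0024 0.0003] turn [ 0.0003  0.0007 -0.0004]
pin top 3115 (array([ 522. , -318.9]), array([19.4, 19.9]), np.float32(-52.9))
```

View pics/w6.png

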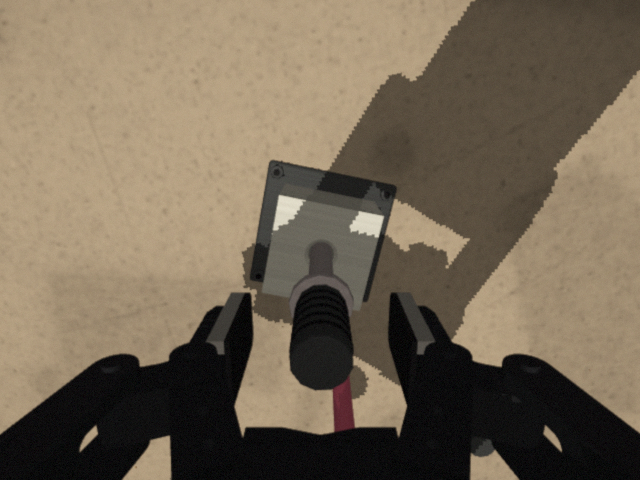

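Request:
step_arm(steps=[0.6,0.003,0.002,0,0,0,0,0.1,0.003,0.002,0,0,0,0,0,0.003,0.002,0,0,0,0,0,0.003,0.002,0,0,0,0,0,0.003,0.002,0,0,0,0,0,0.003,0.002,0,0,0,0], grip_force=80)

```text
time_s: 9.85
position: [0.522, -0.3201, 0.1298]
tool_rot: [[-0.973, 0.229, 0.002], [0.229, 0.973, -0.001], [-0.002, -0.0, -1.0]]
ft_force: [0.1, 1.4, 5.5]
grip_width: 0.0179
```

Request:
step_arm(steps=[0,0,0,-0.05,0,0,0,0,0,0,-0.12,0,0,0,0,0,0,-0.22,0,0,0,0,0,0,-0.34,0,0,0,0,0,0,-0.46,0,0,0,0,0,0,-0.55,0,0,0,0,0,0,-0.55,0,0,0,0,0,0,-0.55,0,0,0])

```text
time_s: 10.65
position: [0.5214, -0.3199, 0.2933]
tool_rot: [[-0.973, 0.229, 0.0], [0.229, 0.973, 0.0], [-0.0, 0.0, -1.0]]
ft_force: [0.2, 0.5, -2.5]
grip_width: 0.0179
```

```bash
python3 - <<'E'
from h import *
from rig import env
s=env.observe();print(s["time_s"],s["position"],s["ft_force"],s["grip_width"])
im,P,c=grab("wrist","w7")
T0=s["position"];Rt=np.array(s["tool_rot"])
t=(P-T0)@Rt*1000
m=np.isfinite(t[...,2])&(abs(t[...,0])<40)&(abs(t[...,1])<12)&(t[...,2]<130)&(t[...,2]>-40)
# columns by image region 
m[:, :285]=False;m[:,356:]=False
q=t[m];
for z in range(-20,125,8):
    k=abs(q[:,2]-z)<4
    if k.sum()>5: print(z,k.sum(),"x",np.percentile(q[k,0],[2,50,98]).round(1),"y",np.percentile(q[k,1],[2,50,98]).round(1))
i2,P2,c2=grab("side","d2");i3,P3,c3=grab("scene","s2")
E
```

```text
10.65 [ 0.52142215 -0.31987214  0.29329465] [ 0.23861521  0.54436586 -2.50077066] 0.01787145280965739
-20 3434 x [-9.   0.6 11.7] y [-9.7  0.5 10.7]
-12 1186 x [-7.8  8.3 12.2] y [-9.8  0.5 10.8]
-4 770 x [ 4.2  9.  12.4] y [-10.6   0.5  11.5]
4 758 x [ 4.2  8.9 12.4] y [-11.2   0.2  11.5]
12 638 x [ 4.3  8.8 12.3] y [-11.2   0.3  11.2]
20 697 x [ 3.6  9.  12.1] y [-8.5  0.9  9.9]
28 177 x [ 6.6 11.2 12.6] y [-9.1  0.1 10.7]
44 33 x [3.8 5.3 6. ] y [-2.8  1.   4.8]
52 144 x [1.4 4.9 5.9] y [-4.2  1.2  6.3]
60 130 x [1.4 4.8 5.8] y [-4.7  0.6  6.4]
68 112 x [1.7 4.9 5.7] y [-4.4  1.1  6.6]
76 106 x [1.2 4.9 5.8] y [-4.6  0.8  6.4]
84 94 x [1.9 4.8 5.8] y [-4.3  1.1  6.5]
92 82 x [1.5 4.8 5.8] y [-4.4  1.1  6.8]
100 81 x [1.4 5.  5.9] y [-4.3  1.2  6.6]
108 69 x [1.7 5.  5.8] y [-4.2  1.2  6.6]
116 24 x [1.8 4.8 5.8] y [-4.   1.5  6.4]
```

View pics/w7.png

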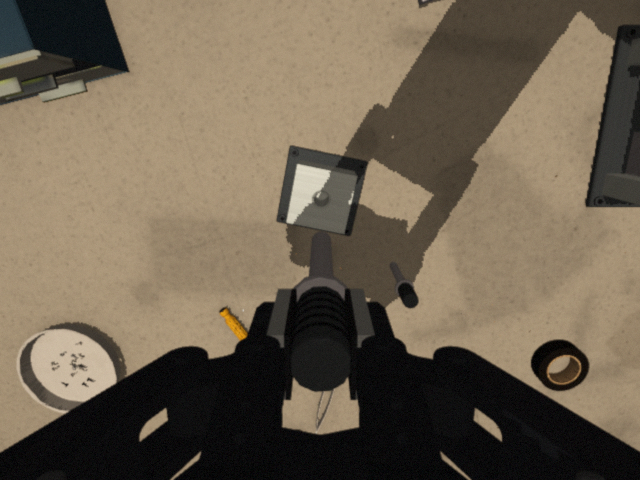

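View pics/d2.png

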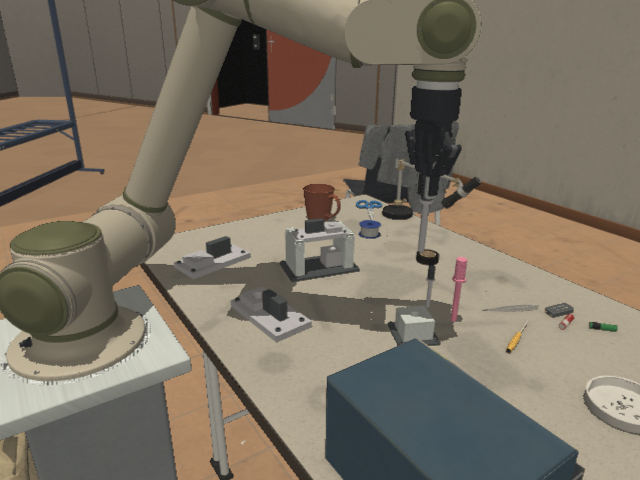

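```bash
python3 - <<'E'
from h import *
from rig import env
s=env.observe();go(s,[.5585,.0051,.293],166.85)
E
```

```text
t 10.8 shift [ 1.2730e-01  1.0823e+00 -6.0000e-04] turn [ 0.0021 -0.0028 -0.0021]
```

Request:
step_arm(steps=[0,0.04,0.1,0,0,0,0,0,0.05,0.26,0,0,0,0,0,0.07,0.42,0,0,0,0,0,0.09,0.58,0,0,0,0,0,0.1,0.74,0,0,0,0,0,0.11,0.88,0,0,0,0,0,0.12,0.96,0,0.002,-0.002,-0.002,0,0.127,1.0,0,0.002,-0.002,-0.002,0,0.127,1.0,0,0.002,-0.002,-0.002,0,0.127,1.0,0,0.002,-0.002,-0.002])

```text
time_s: 11.8
position: [0.5532, -0.0201, 0.2936]
tool_rot: [[-0.974, 0.228, 0.001], [0.228, 0.974, -0.002], [-0.002, -0.002, -1.0]]
ft_force: [0.3, -0.5, -1.2]
grip_width: 0.0179
```

```bash
python3 - <<'E'
from h import *
from rig import env
s=env.observe();go(s,[.5585,.0051,.293],166.85);go(s,[.5585,.0051,.240],166.85)
E
```

```text
t 11.8 shift [0.0019 0.086  0.0017] turn [-0.0025  0.002  -0.0009]
t 11.8 shift [0.0022 0.0863 0.1784] turn [-0.0025  0.002  -0.0009]
```

Request:
step_arm(steps=[0,0.002,0.05,0,0,0,0,0,0.002,0.086,0,-0.002,0.002,0,0,0.002,0.086,0.06,-0.002,0.002,0,0,0.002,0.086,0.12,-0.002,0.002,0,0,0.002,0.086,0.165,-0.002,0.002,0,0,0.002,0.086,0.178,-0.002,0.002,0,0,0.002,0.086,0.178,-0.002,0.002,0,0,0.002,0.086,0.178,-0.002,0.002,0])

```text
time_s: 12.6
position: [0.559, 0.0059, 0.2414]
tool_rot: [[-0.974, 0.228, 0.002], [0.228, 0.974, -0.0], [-0.002, 0.0, -1.0]]
ft_force: [0.3, 0.5, -0.6]
grip_width: 0.018
```

```bash
python3 - <<'E'
from h import *
from rig import env
s=env.observe();print(s["position"],s["ft_force"]);go(s,[.5585,.0051,.240],166.85)
im,P,c=grab("scene","s3");i2,P2,c2=grab("side","d3");iw,Pw,cw=grab("wrist","w8")
cv2.imwrite("pics/x3.png",np.hstack([cv2.resize(im[180:300,270:400],(400,369),interpolation=2),cv2.resize(i2[160:280,260:390],(400,369),interpolation=2)]))
# axis of shank & boss in each fixed camera
for n,PP in(("scene",P),("side",P2)):
    q=near(PP,.5585,.005,.04,.126,.21)
    for z in(.13,.14,.15,.16,.18,.2):
        k=q[abs(q[:,2]-z)<.005]; 
        if len(k): print(n,z,len(k),k[:,:2].mean(0).round(4))
    b=near(PP,.5585,.005,.035,.1045,.1095);print(n,"boss",len(b),rect(b))
E
```

```text
[0.55898751 0.00593666 0.24135394] [ 0.26989932  0.52352349 -0.56637166]
t 12.6 shift [ 0.001  -0.0031  0.0045] turn [ 0.0001  0.0026 -0.0001]
scene 0.13 23 [0.5471 0.0074]
scene 0.14 14 [0.5587 0.0025]
scene 0.15 17 [0.558  0.0024]
scene 0.16 17 [0.5578 0.003 ]
scene 0.18 17 [0.5569 0.0031]
scene 0.2 20 [0.5578 0.0029]
scene boss 157 (array([552.8,   6.2]), array([39.7, 51.7]), np.float32(-14.9))
side 0.13 28 [0.5468 0.0035]
side 0.14 19 [0.5581 0.0017]
side 0.15 21 [0.5572 0.0006]
side 0.16 22 [0.5574 0.0006]
side 0.18 21 [0.5575 0.0013]
side 0.2 25 [0.5587 0.0015]
side boss 125 (array([552. ,   4.2]), array([44.4, 52.9]), np.float32(-12.8))
```

View pics/x3.png

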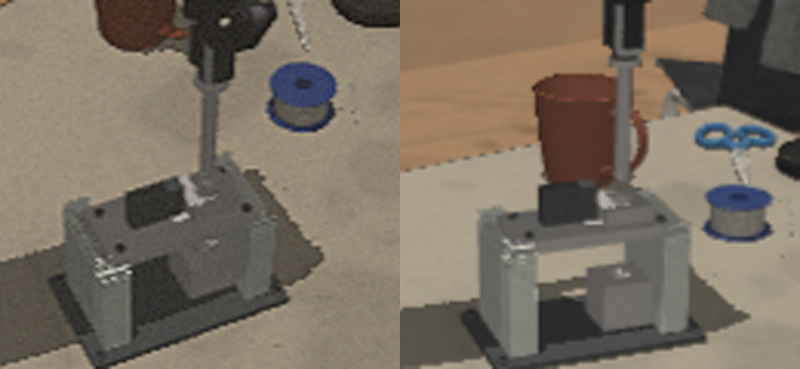

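View pics/w8.png

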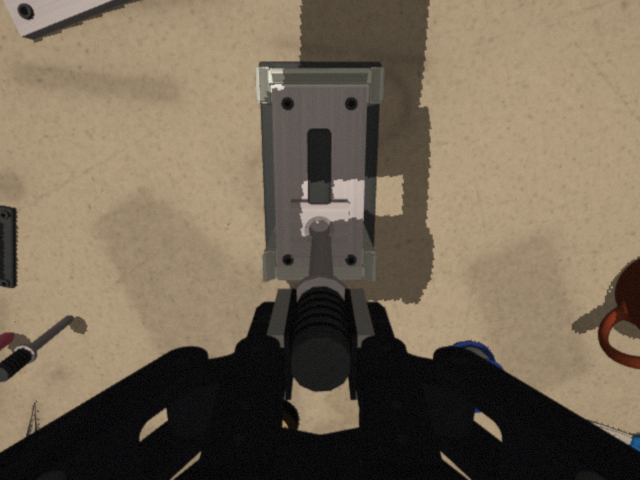

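The tip (320,230) is right over the hole (319,226) and the shank is vertical. I'll descend slowly into the plate, watching the force.

Request:
step_arm(steps=[0,0.001,-0.003,0.005,0,0.002,0,0,0.001,-0.003,0.005,0,0.002,0,0,0.001,-0.003,0.025,0,0.002,0,0,0.001,-0.003,0.045,0,0.002,0,0,0.001,-0.003,0.06,0,0.002,0,0,0.001,-0.003,0.075,0,0.002,0,0,0.001,-0.003,0.085,0,0.002,0,0,0.001,-0.003,0.085,0,0.002,0])

```text
time_s: 13.55
position: [0.558, 0.0052, 0.2146]
tool_rot: [[-0.974, 0.228, -0.002], [0.228, 0.974, 0.0], [0.002, 0.0, -1.0]]
ft_force: [-0.5, 0.2, -0.9]
grip_width: 0.018
```

Request:
step_arm(steps=[0,0,0,0.02,0,0,0,0,0,0,0.04,0,0,0,0,0,0,0.06,0,0,0,0,0,0,0.08,0,0,0,0,0,0,0.1,0,0,0,0,0,0,0.12,0,0,0,0,0,0,0.135,0,0,0,0,0,0,0.135,0,0,0])

```text
time_s: 14.35
position: [0.5579, 0.0052, 0.1739]
tool_rot: [[-0.974, 0.228, -0.002], [0.228, 0.974, 0.0], [0.002, -0.0, -1.0]]
ft_force: [-0.1, 0.2, -1.1]
grip_width: 0.018
```

```bash
python3 - <<'E'
from h import *
from rig import env
s=env.observe();print(s["position"],s["ft_force"],s["wrist_torque"]);go(s,[.5585,.0051,.1448],166.85)
im,P,c=grab("scene","s4");i2,P2,c2=grab("side","d4")
cv2.imwrite("pics/x4.png",np.hstack([cv2.resize(im[180:300,270:400],(400,369),interpolation=2),cv2.resize(i2[160:280,260:390],(400,369),interpolation=2)]))
E
```

```text
[0.55789027 0.00517733 0.17389261] [-0.1068714   0.18309933 -1.12285822] [ 0.05113347  0.00400627 -0.01236708]
t 14.35 shift [-0.0022  0.0002  0.097 ] turn [-0.0001 -0.0025 -0.    ]
```

View pics/x4.png

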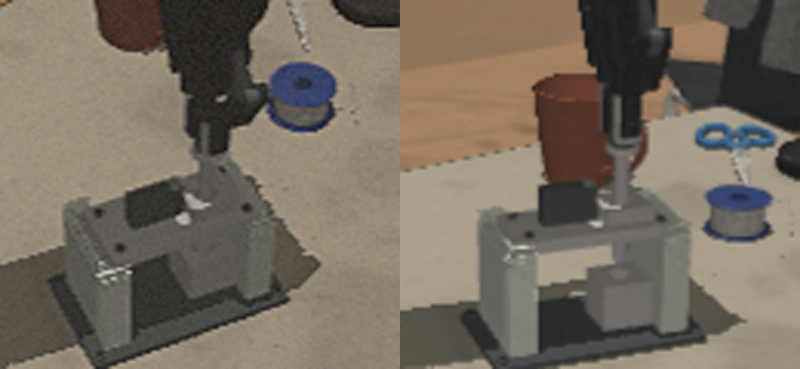

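Request:
step_arm(steps=[0,-0.001,0,0.01,0,-0.002,0,0,-0.001,0,0.025,0,-0.002,0,0,-0.001,0,0.04,0,-0.002,0,0,-0.001,0,0.055,0,-0.002,0,0,-0.001,0,0.07,0,-0.002,0,0,-0.001,0,0.085,0,-0.002,0,0,-0.001,0,0.095,0,-0.002,0,0,-0.001,0,0.095,0,-0.002,0])

```text
time_s: 15.25
position: [0.5582, 0.0051, 0.1456]
tool_rot: [[-0.974, 0.227, -0.0], [0.227, 0.974, 0.0], [0.0, -0.0, -1.0]]
ft_force: [-0.7, 0.7, -1.2]
grip_width: 0.0183
```

```bash
python3 - <<'E'
from h import *
from rig import env
s=env.observe();print(s["position"],s["ft_force"],s["wrist_torque"])
im,P,c=grab("scene","s5");i2,P2,c2=grab("side","d5");iw,Pw,cw=grab("wrist","w9")
cv2.imwrite("pics/x5.png",np.hstack([cv2.resize(im[180:300,270:400],(400,369),interpolation=2),cv2.resize(i2[190:260,290:366],(400,369),interpolation=2)]))
t=(Pw-s["position"])@np.array(s["tool_rot"])*1000
for name,PP in(("scene",P),("side",P2),("wrist",Pw)):
    q=near(PP,.5585,.005,.02,.109,.2);h,e=np.histogram(q[:,2]*1000,np.arange(106,132,2));print(name,dict(zip(e.astype(int),h)))
    r=np.hypot(q[:,0]-.5585,q[:,1]-.005)*1000
    for z in range(110,130,2):
        k=abs(q[:,2]*1000-z)<1
        if k.sum()>2:print(z,k.sum(),r[k].max().round(1),end=" | ")
    print()
E
```

```text
[0.55822505 0.00513094 0.14559142] [-0.72349331  0.65243877 -1.155709  ] [-0.0404322   0.01044449 -0.01884694]
scene {np.int64(106): np.int64(0), np.int64(108): np.int64(6), np.int64(110): np.int64(3), np.int64(112): np.int64(0), np.int64(114): np.int64(0), np.int64(116): np.int64(0), np.int64(118): np.int64(5), np.int64(120): np.int64(12), np.int64(122): np.int64(10), np.int64(124): np.int64(3), np.int64(126): np.int64(1), np.int64(128): np.int64(2)}
110 9 17.8 | 118 4 11.0 | 120 6 14.2 | 122 13 13.4 | 124 4 11.5 | 126 3 13.1 | 
side {np.int64(106): np.int64(0), np.int64(108): np.int64(6), np.int64(110): np.int64(11), np.int64(112): np.int64(1), np.int64(114): np.int64(5), np.int64(116): np.int64(2), np.int64(118): np.int64(3), np.int64(120): np.int64(9), np.int64(122): np.int64(9), np.int64(124): np.int64(16), np.int64(126): np.int64(3), np.int64(128): np.int64(2)}
110 13 17.6 | 112 5 20.0 | 114 4 8.4 | 116 3 11.0 | 120 7 19.0 | 122 6 17.1 | 124 14 15.4 | 126 12 16.3 | 
wrist {np.int64(106): np.int64(0), np.int64(108): np.int64(0), np.int64(110): np.int64(0), np.int64(112): np.int64(0), np.int64(114): np.int64(0), np.int64(116): np.int64(1), np.int64(118): np.int64(49), np.int64(120): np.int64(114), np.int64(122): np.int64(465), np.int64(124): np.int64(104), np.int64(126): np.int64(89), np.int64(128): np.int64(51)}
118 13 12.5 | 120 87 13.6 | 122 272 13.4 | 124 310 13.3 | 126 95 12.6 | 128 79 10.6 |
```

View pics/x5.png

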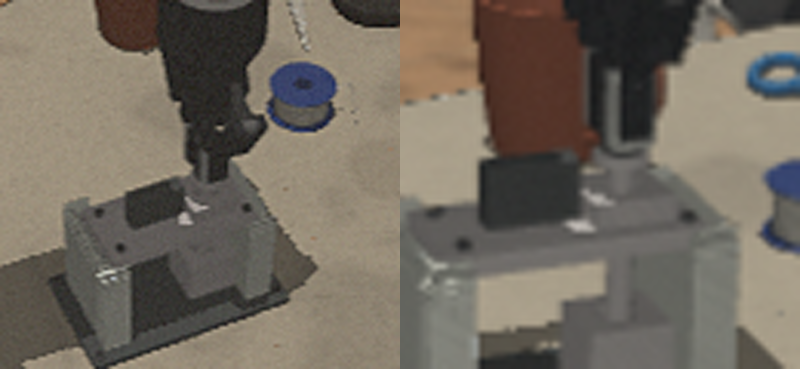

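View pics/w9.png

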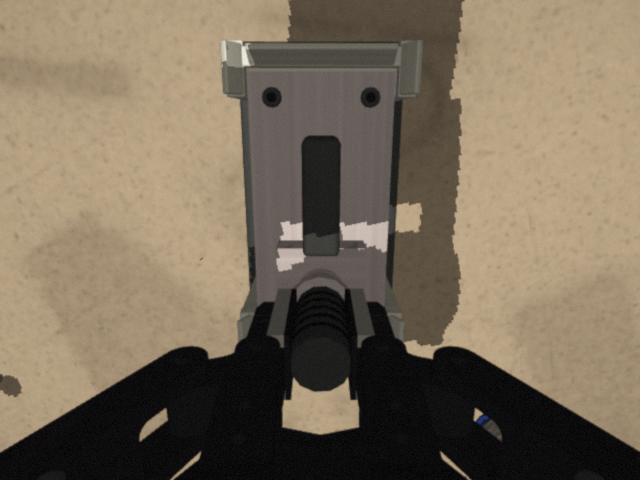

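The pin passes through the plate into the block and the forces are small. The gap reads about 10.8 mm, so I lower 0.8 mm and do the last checks.

Request:
step_arm(steps=[0,0,0,0.003,0,0,0,0,0,0,0.003,0,0,0,0,0,0,0.003,0,0,0])

```text
time_s: 15.7
position: [0.5584, 0.0051, 0.1452]
tool_rot: [[-0.974, 0.228, 0.001], [0.228, 0.974, -0.0], [-0.001, -0.0, -1.0]]
ft_force: [-0.6, 0.2, -1.7]
grip_width: 0.018
```

```bash
python3 - <<'E'
from h import *
from rig import env
im,P,c=grab("wrist","w10");s=env.observe();print(s["time_s"],s["position"],s["ft_force"],s["grip_width"])
M=P.reshape(-1,3);C=np.array([.5294,.0132]);a=np.radians(-13.1);ux=np.array([np.cos(a),np.sin(a)]);uy=np.array([-ux[1],ux[0]])
M=M[np.isfinite(M[:,2])&(np.hypot(*(M[:,:2]-C).T)<.1)];lon=(M[:,:2]-C)@ux*1000;lat=(M[:,:2]-C)@uy*1000;z=M[:,2]*1000
k=(abs(z-95)<3)&(abs(lon)<50)&(abs(lat)<27)&(lon<10);A=np.c_[lon[k],lat[k],np.ones(k.sum())];co,*_=np.linalg.lstsq(A,z[k],rcond=None);print("plate",co[:2]*100,co[2],k.sum())
k=(abs(z-107)<2)&(lon>8);print("boss z",np.median(z[k]),k.sum())
q=near(P,.5585,.005,.02,.116,.128)*1000;r=np.hypot(q[:,0]-558.5,q[:,1]-6);k=(r>10.3)&(r<13.2)&(q[:,2]>120)&(q[:,2]<126);print("collar top z",np.median(q[k,2]),k.sum(),"gap",np.median(q[k,2])-5-107)
E
```

```text
15.75 [0.55842381 0.00505246 0.14523824] [ 0.72200309  0.02939659 -1.19282231] 0.017975645502111063
plate [-0.27427661  0.07976796] 94.89669443946555 13816
boss z 106.92371923829533 2675
collar top z 122.05449678942082 381 gap 10.054496789420824
```

```bash
python3 - <<'E'
from rig import close_job
print(close_job())
E
```

```text
the job is handed in; nothing more can be done
None
```

I seated the bushing plate in the pocket and released it. Then I took the guide pin from its stand and put it through the plate into the bushing block. The job was handed in at about 15.8 s with the pin still held by its handle.

- **Choice of parts:** I used the 120 x 60 mm plate, the smallest of the three. The pin was the larger of the two grey ones, the one standing in the stand.
- **Plate:** After release, the wrist camera showed it flat (tilt at most 0.3 mm per 100 mm). Its top was at 95 mm, it was square to the fixture, and its hole was within about 0.4 mm of where it should be. With the pin in, the plate top still read 94.9 mm.
- **Pin:** It is vertical, and side forces were under 1 N. The gap under the collar is 10.1 mm by the wrist camera and about 10.4 mm by the arm's position, which puts the tip about 20 mm into the block.
- **Disagreements:** The cameras differed from each other and from the arm by about 1–3 mm sideways. I corrected for this by comparing positions within the same wrist camera.
- **Other objects:** I did not touch the solder spool, mug or tape roll. I did not measure their positions again at the end.

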